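# Unscrew the canister's wing cap and lay it in the dish

## Robot

A 6-joint arm with a two-finger parallel gripper is mounted at the origin on the work surface; the furniture and walls round the work are solid. World frame = base frame: x ahead of the robot, y to its left, z up, the work surface at z = 0. Lengths are in m, angles in rad, forces in N, time in s.
With the tool pointing down it reaches from about 0.225 to 0.875 m from the base axis. Payload 3.4 kg.
Tool frame: the origin (TCP) lies on the centre line of the jaws, within the pads' length; the fingertips stand 11 mm ahead of it and the grasp point (between the pads) lies 8 mm behind it; z points along the fingers, y is the line along which they close (so a half turn about z gives the same grasp; the last joint's range is limited). The gripper opens to 85 mm and grips with 20 to 120 N. Pads are 22 mm wide; open, the fingers measure 114 mm over their backs; the gripper's body (76 mm by 85 mm) begins 54 mm behind the grasp point. The pads swing forward as they close: fully open they stand 13 mm farther back than shut.
Start: joints at [-1.277, 0.276, 1.505, -0, 1.361, -0.121], TCP at [0.232, -0.526, 0.242] pointing down, gripper open.
Joint ranges: [-2.89, 2.89], [-0.75, 2.08], [0.22, 2.7], [-1.18, 4.32], [0.11, 2.71], [-2.7, 2.7]. Speed limits (rad/s): [2.57, 2.57, 3.14, 3.14, 3.14, 3.14].

## Interface

Orientations are given as a unit quaternion [w, x, y, z].
In Python, from rig import manip, eyes, job gives the robot as it stands.
- The arm moves only by the tool drive_tool, never from a script. Its argument "rows" is a list of rows, each a list of 3 entries, a list of its own where there are three numbers: the turn, a rotation vector about the world's x, y, z in rad, then the shift along the world's x, y, z in cm, then the finger opening in cm, from 0 to 8.54. A call has 1 to 8 rows; each row shifts and turns the commanded pose from where the row before left it; what a row does not reach is not made up. A row lasts 1/8 s, in which the tool goes at most 62.5 mm and 10.7 degrees, less where a joint would pass 70% of its speed; a pose out of reach is approached as far as the arm can. A call is refused whole if a number of a shift passes 6.25 or a number of a turn 0.188, either way. A call with a gripper value outside its range is refused whole. The fingers move at their own pace and stop on an object; "force" is the grip in N (left out, the last holds). Time passes only in rows, so rows that do not move let the fingers close. It gives the time, the measured TCP pose, the force, the opening and the grip force at its end, in the units of the state.
- manip.get_state(): the state, without advancing time (a new reading comes with each control period).
- eyes.get_image(name): name is "side" or "top" or "wrist"; returns the picture (384x512x3 uint8, red, green, blue); there is no depth.
- eyes.get_calibration(name): a dict with "camera_matrix" (3x3 intrinsics, pixels), "k1" (the pictures are not rectified: a ray, as slopes to the right and down, at radius r is drawn at 1 + k1 r^2 times it, then the intrinsics apply), "view" (4x4, takes a point from world to camera coordinates). Camera axes: x right, y up, looking along -z (the intrinsics and any distortion apply to the point x, -y, -z); pixel columns grow to the right and rows downward; lengths in m; the calibration is good to about 2 mm. A picture is of the moment at which its call begins: read the wrist's pose just before it. get_calibration takes no time and is no camera call; for the wrist camera it gives the pose at the moment of the call.
- job.sign_off(): hands the job in; it is judged then, once.
The state is a dict: "clock": time; "qpos": joint angles; "qd": joint speeds; "effort": joint torques, N m; "position": TCP position; "ee_rot": TCP orientation; "contact_force": force on the tool from outside, world axes, zero at the start; "moment": the same for the moment, N m; "width": finger opening in m; "gripper_force": force on a finger pad.
Only numpy, scipy, OpenCV 4.12 (cv2) and the standard library are available. Lean on these libraries where they do the work, as an engineer would, in place of code of your own. Each camera call takes 0.05 s, during which the arm holds its last target. There are 200 camera calls.

## Task

Carry the white canister (it has a handle) to the low wooden stop tray, stand it down inside so that it cannot turn, and let go of it with its cap still screwed on. Then unscrew the winged cap grip by grip, keeping hold of it as it comes free while the canister stays standing in the tray. Set the cap down, not dropped, in the grey dish with its wing upward, without knocking over or pushing away the things around.

Things in the scene. Friction and masses are not known exactly. Their poses are not given: they have to be found in the camera images.
- canister_handle (a point): Centre of the white canister's carrying handle: a straight bar 56 mm long (x), 13 mm thick, 14 mm high on top of the canister, 95 mm above its underside, with a 17 mm gap under the bar. x points along the canister to the cap (cap axis 78 mm along +x), z up. The canister (loose, about 0.6 kg with cap) balances roughly under the handle.
- canister_base (a point): Centre of the underside of the box-shaped canister, 184 mm long (x), 64 mm wide (y), flat top at z = 70 mm. The handle is centred at x = -20 mm, y = 0, the cap's axis is at x = +58 mm, y = 0.
- cap_wing (a point): Grip point of the wing of the grey screw cap: an upright bar 40 mm long (x), 13 mm thick (y), 36 mm high, on a round ribbed cap 56 mm across and 32 mm high. The point is 12 mm below the wing's top, 56 mm above the cap's lower rim, z up. Cap: loose, 0.08 kg, held by its thread alone; screwed on, the point is 130 mm above the canister's underside.
- neck_top (a point): Middle of the top of the canister's threaded neck (32 mm high) inside the cap. Right-handed thread: turned anticlockwise from above, the cap is loose for about 0.5 rad, then climbs 11 mm a turn; after 5.8 to 6.6 rad (about one turn) it is free to lift straight up and clears the neck 28 mm above its screwed-on height. It turns easily, cannot be pulled off before, and stays put when let go.
- tray_floor (a point): Centre of the inner floor of the low wooden stop tray that is fixed to the table: inside 200 mm (x) by 78 mm (y), floor 8 mm above the table, walls 8 mm thick that rise 18 mm above the floor. The canister fits in either way round, its length along x.
- dish_center (a point): Middle of the round grey dish (loose, 0.36 kg), half-way up its height of 53 mm: 178 mm across the rim, open on top, flat floor about 140 mm across, 4 mm above the table.
- clay_turtle: small clay turtle near the stop tray, 72x112x30 mm, origin under its middle; to be left alone
- wood_rib: flat oval wooden rib, 56x103x16 mm, origin under its middle; to be left alone
Not all that is in view belongs to the job. Of the things like the part that bears cap_wing, leave any that is blue, pink or red; of the rest the smaller one is meant.

How it is judged:
On the way, in this order (a step that is already met when the one before it is completed fails the run):
1. the canister stands in the stop tray, let go, its cap still screwed on (z of canister_base in the frame of tray_floor below 0.005 m and horizontal distance between canister_base and tray_floor below 0.017 m and angle between the x axis of canister_base and the x axis of tray_floor, either way round below 0.15 rad and angle between canister_base's own z axis and vertical below 0.07 rad and z of cap_wing in the frame of canister_base below 0.1335 m and contact force between the fingers and canister below 0.2 N and linear speed of canister below 0.03 m/s), for 0.2 s.
2. the cap has come free above the neck, held in the fingers, the canister still standing in the tray (z of canister_base in the frame of tray_floor below 0.005 m and horizontal distance between canister_base and tray_floor below 0.017 m and angle between the x axis of canister_base and the x axis of tray_floor, either way round below 0.15 rad and angle between canister_base's own z axis and vertical below 0.07 rad and z of cap_wing in the frame of canister_base above 0.16 m and contact force between the fingers and screw_cap above 0.3 N), for 0.1 s.
At the end, for the whole second after the job is handed in: The canister stands on the floor of the stop tray (within 17 mm of its middle, 0.15 rad of its direction, either way round, upright within 0.07 rad); the cap rests on the dish's floor, within 60 mm of the dish's middle, wing upward within 0.15 rad; the dish stands level; all at rest (z of canister_base in the frame of tray_floor below 0.005 m and horizontal distance between canister_base and tray_floor below 0.017 m and angle between the x axis of canister_base and the x axis of tray_floor, either way round below 0.15 rad and angle between canister_base's own z axis and vertical below 0.07 rad and horizontal distance between cap_wing and dish_center below 0.06 m and z of cap_wing in the frame of dish_center below 0.043 m and angle between cap_wing's own z axis and vertical below 0.15 rad and linear speed of each of screw_cap, canister below 0.03 m/s and angle between dish_center's own z axis and vertical below 0.1 rad); the robot touches nothing.
It fails at once if the cap falls or is put down outside the dish (height (world z) of cap_wing below 0.079 m and horizontal distance between cap_wing and dish_center above 0.1 m).
It fails at once if the cap is dropped into the dish from more than about 30 mm (z of cap_wing in the frame of dish_center above 0.065 m and horizontal distance between cap_wing and dish_center below 0.1 m and contact force between the fingers and screw_cap below 0.01 N).
It fails at once if the canister is tipped (angle between canister_base's own z axis and vertical above 0.6 rad).
It fails at once if the dish is pushed away (distance of dish_center from where it was at the start of the episode above 0.06 m).
It fails at once if a bystander is knocked about (distance of any of clay_turtle, wood_rib from where it was at the start of the episode above 0.04 m).
It also fails if it takes over 72 s, if anything falls off the work surface, if the arm or the gripper's body presses on something with over 40 N, if the wrist force passes 120 N, or if a joint passes its speed limit or range.

## Working session

There is one attempt and no reset: what is moved stays moved. The work goes in short steps, Python scripts to look and compute and a tool call to move; the robot and the scene stay as the last step left them, time stands still between calls to the robot, and variables do not carry over. Pictures are saved under pics/ and viewed, at most 11 in all, crops included, and the job is handed in when it is done.

Besides the shell and the picture viewer there is one more tool, called as a command line: name --argument value ..., lists and objects as JSON in quotes. drive_tool: Moves the arm, as the interface text tells. Its arguments: {"type":"object","properties":{"rows":{"type":"array"},"force":{"type":"number"}},"required":["rows"]}

```bash
mkdir -p pics; cat > h.py <<'E'
import numpy as np, cv2
from rig import manip, eyes, job
def snap(n,f):
    c=eyes.get_calibration(n); im=eyes.get_image(n); cv2.imwrite('pics/'+f,im[:,:,::-1]); np.savez('pics/'+f+'.npz',K=c['camera_matrix'],k1=c['k1'],V=c['view']); return im
def cal(f):
    d=np.load('pics/'+f+'.npz'); return d['K'],float(d['k1']),d['V']
def ray(f,u,v):
    K,k1,V=cal(f)
    p=cv2.undistortPoints(np.array([[[u,v]]],float),K,np.array([k1,0,0,0,0.]))[0,0]
    R=V[:3,:3];o=-R.T@V[:3,3]; d=R.T@np.array([p[0],-p[1],-1]); return o,d/np.linalg.norm(d)
def at(f,u,v,z):
    o,d=ray(f,u,v); return o+d*(z-o[2])/d[2]
def proj(f,P):
    K,k1,V=cal(f); p=V[:3,:3]@np.array(P,float)+V[:3,3]; x,y=p[0]/-p[2],-p[1]/-p[2]; s=1+k1*(x*x+y*y); q=K@[x*s,y*s,1]; return q[:2]
E
python3 - <<'E'
from h import *
a=snap('top','t0.png');b=snap('side','s0.png')
for n in('t0.png','s0.png'):
    K,k,V=cal(n);print(K.round(1).tolist(),k,(-V[:3,:3].T@V[:3,3]).round(3))
for n in ('t0','s0'):
    cv2.imwrite(f'pics/{n}b.png',cv2.resize(cv2.imread(f'pics/{n}.png'),(800,600),interpolation=cv2.INTER_CUBIC))
E
```

```text
[[464.5, 0.0, 254.9], [0.0, 464.5, 185.7], [0.0, 0.0, 1.0]] -0.020946344284043086 [0.395 0.074 1.657]
[[346.5, 0.0, 259.7], [0.0, 346.5, 189.7], [0.0, 0.0, 1.0]] 0.030941521502283128 [0.53  1.018 0.545]
```

View pics/t0b.png

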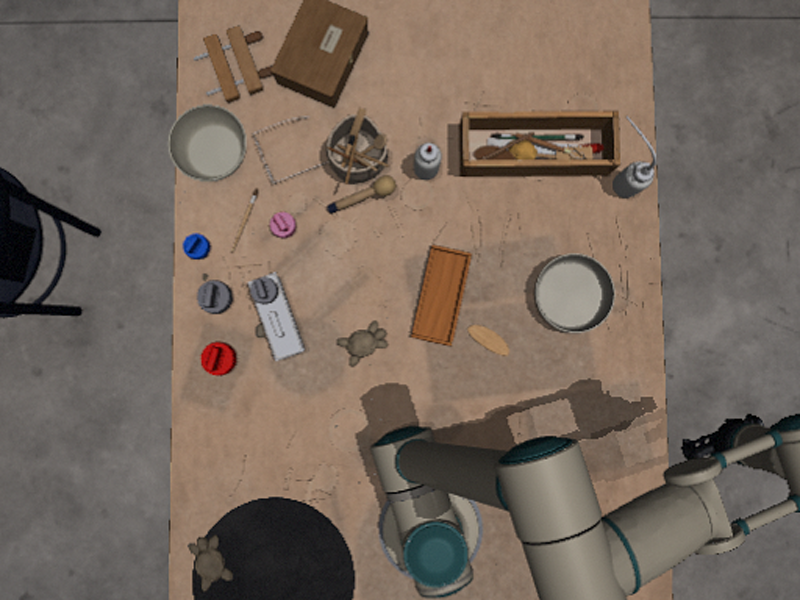

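View pics/s0b.png

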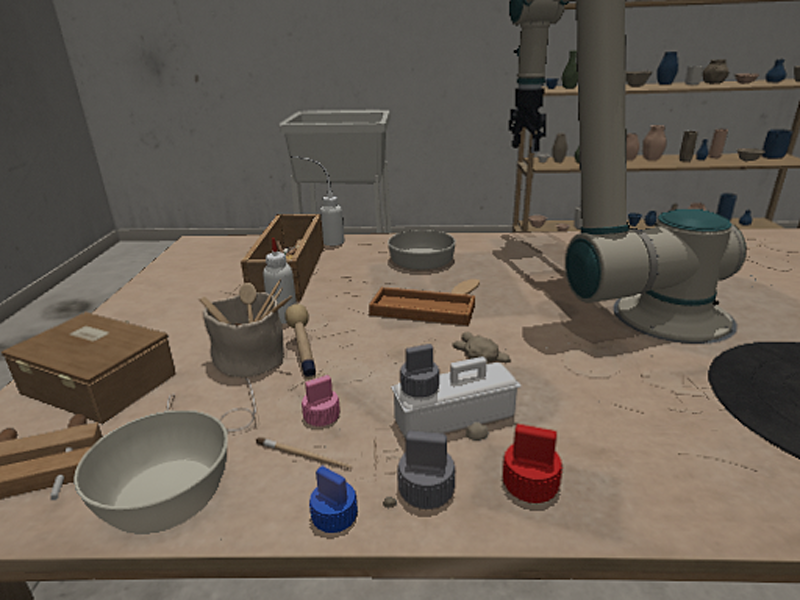

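The top view shows the canister with its grey cap at about (275,315), the tray at (440,295), the grey dish at (573,292), the turtle at (362,342) and the rib at (489,340). The side view agrees, and the low dish on the far side is the right one. Next I'll enlarge crops.

```bash
python3 - <<'E'
from h import *
im=cv2.imread('pics/t0.png')
a=cv2.resize(im[165:240,140:240],None,fx=4,fy=4,interpolation=cv2.INTER_CUBIC)   # canister
b=cv2.resize(im[150:225,220:320],None,fx=4,fy=4,interpolation=cv2.INTER_CUBIC)   # tray
c=cv2.resize(im[150:225,320:420],None,fx=4,fy=4,interpolation=cv2.INTER_CUBIC)   # dish
s=cv2.imread('pics/s0.png')
d=cv2.resize(s[210:285,240:340],None,fx=4,fy=4,interpolation=cv2.INTER_CUBIC)
cv2.imwrite('pics/c1.png',np.vstack([np.hstack([a,b]),np.hstack([c,d])]))
E
```

```text
(no output)
```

View pics/c1.png

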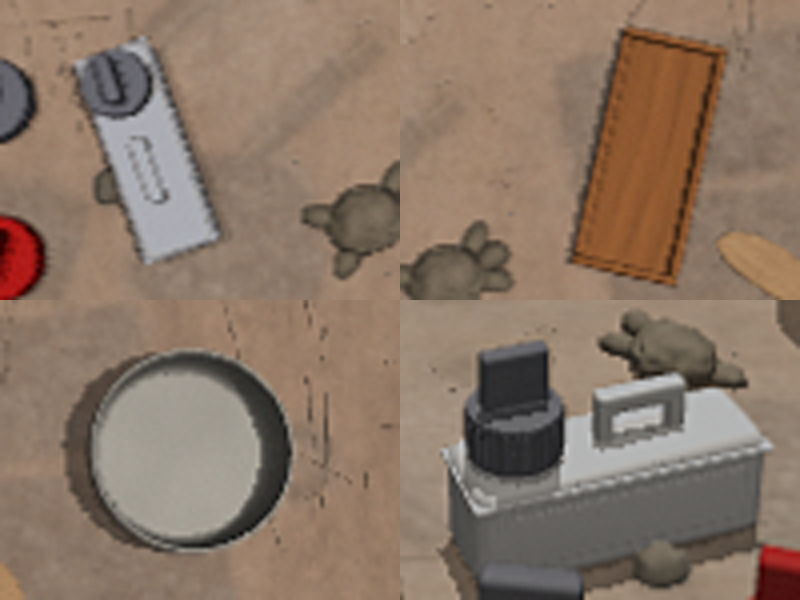

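```bash
python3 - <<'E'
from h import *
def g(u,v,ox,oy,z): return at('t0.png',ox+(u+.5)/4-.5,oy+(v+.5)/4-.5,z)
def rect(n,pts,ox,oy,z):
    P=np.array([g(u,v,ox,oy,z) for u,v in pts]); c=P.mean(0)
    d=(P[0]+P[1]-P[2]-P[3])/2; w=(P[1]+P[2]-P[0]-P[3])/2
    print(n,c.round(4),'len',np.linalg.norm(d).round(4),'w',np.linalg.norm(w).round(4),'yaw',np.arctan2(d[1],d[0]).round(4), 'wyaw',np.arctan2(w[1],w[0]).round(4)+1.5708)
    return c
rect('can',[(76,65),(147,38),(218,240),(149,263)],140,165,.07)
rect('tray',[(224,27),(325,48),(277,285),(170,262)],220,150,.026)
print('handle',g(147,169,140,165,.102))
print('wing',g(108,78,140,165,.142),g(97,57,140,165,.142),g(120,103,140,165,.142))
print('dish',g(191,150,320,150,.053),g(91,150,320,150,.053),g(291,150,320,150,.053))
print('turtle',g(355,212,140,165,.015),'rib',at('t0.png',489*.64,340*.64,.01))
s=manip.get_state();print(s['position'],s['ee_rot'],s['width'],s['qpos'])
E
```

```text
can [0.474  0.3348 0.07  ] len 0.1825 w 0.0633 yaw 0.3495 wyaw 0.3369
tray [ 0.5227 -0.029   0.026 ] len 0.2135 w 0.0936 yaw -0.2253 wyaw -0.21720000000000006
handle [0.45734533 0.32978802 0.102     ]
wing [0.53045534 0.3555786  0.142     ] [0.54779861 0.36472872 0.142     ] [0.50985991 0.34560726 0.142     ]
dish [ 0.52240022 -0.32432052  0.053     ] [ 0.52309936 -0.23728985  0.053     ] [ 0.52169897 -0.41153752  0.053     ]
turtle [0.42146011 0.16048016 0.015     ] rib [ 0.41911431 -0.13867691  0.01      ]
[ 0.23159448 -0.52580513  0.24152337] [-8.19492552e-04  9.78568675e-01  2.05919092e-01 -6.35947377e-05] 0.08507472102884177 [-1.27700185e+00  2.76533964e-01  1.50601046e+00  1.50339075e-05
  1.36069207e+00 -1.21014481e-01]
```

drive_tool --rows '[[[0,0,-0.01],[1.4,5.3,0],5],[[0,0,-0.01],[1.4,5.3,0],5],[[0,0,-0.01],[1.4,5.3,0],5],[[0,0,-0.01],[1.4,5.3,0],5],[[0,0,-0.01],[1.4,5.3,0],5],[[0,0,-0.01],[1.4,5.3,0],5],[[0,0,-0.01],[1.4,5.3,0],5],[[0,0,0],[1.4,5.3,0],5]]' --force 60

```text
clock: 1.1
position: [0.3437, -0.1005, 0.2422]
ee_rot: [0.0, 0.985, 0.171, 0.0]
contact_force: [0.7, -0.1, -0.1]
width: 0.0498
gripper_force: 0.0
```

drive_tool --rows '[[[0,0,0],[1.4,5.3,0],5],[[0,0,0],[1.4,5.3,0],5],[[0,0,0],[1.4,5.3,0],5],[[0,0,0],[1.4,5.3,0],5],[[0,0,0],[1.4,5.3,0],5],[[0,0,0],[1.4,5.3,0],5],[[0,0,0],[1.3,5.3,0],5],[[0,0,0],[0,0,-1],5]]'

```text
clock: 2.1
position: [0.4417, 0.2722, 0.232]
ee_rot: [-0.001, 0.985, 0.174, 0.001]
contact_force: [-0.5, -1.0, -0.0]
width: 0.05
gripper_force: 0.0
```

```bash
cat > st.py <<'E'
from h import *
from scipy.spatial.transform import Rotation as R
def st():
    s=manip.get_state();q=s['ee_rot'];r=R.from_quat([q[1],q[2],q[3],q[0]]).as_matrix()
    print('t%.2f'%s['clock'],'p',np.round(s['position'],4),'phi %.3f'%np.arctan2(r[1,1],r[0,1]),'z',r[:,2].round(3),'q',np.round(s['qpos'],2),'F',np.round(s['contact_force'],1),'w %.4f g %.1f'%(s['width'],s['gripper_force']))
    return s
E
python3 - <<'E'
from st import *
st(); snap('wrist','w1.png')
cv2.imwrite('pics/w1b.png',cv2.resize(cv2.imread('pics/w1.png'),(800,600),interpolation=cv2.INTER_CUBIC))
for P in [(.4552,.328,.102),(.5286,.3546,.142)]: print(proj('w1.png',P)*800/512)
E
```

```text
t2.10 p [0.4417 0.2722 0.232 ] phi -1.222 z [ 0.001  0.002 -1.   ] q [0.42 0.2  1.64 0.   1.3  1.64] F [-0.5 -1.  -0. ] w 0.0500 g 0.0
[308.81585742 226.07834523]
[283.05991892  37.73296904]
```

View pics/w1b.png

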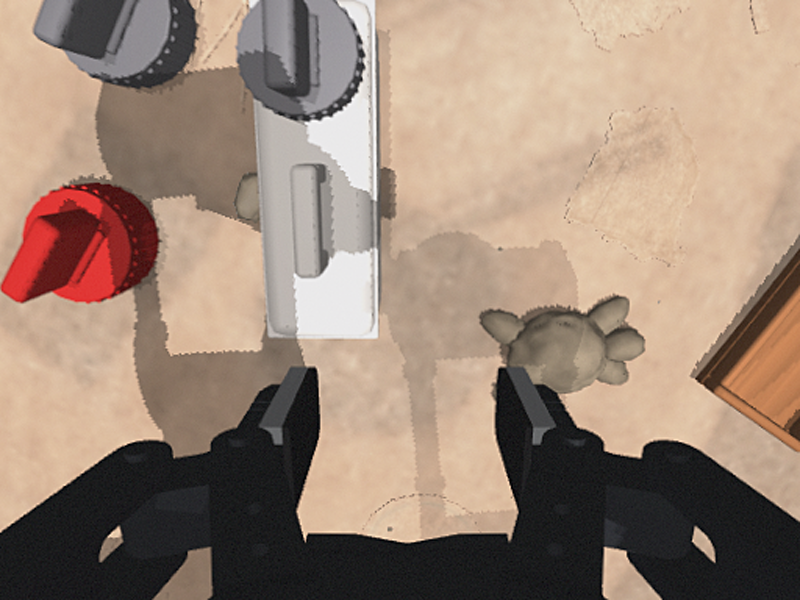

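The wrist view shows the bar's top ends at about (304,167) and (312,276), and the cap at (300,55) with its wing top at (280,45).

```bash
python3 - <<'E'
from st import *
k=.64
f=lambda u,v,z:at('w1.png',u*k,v*k,z)
for (a,b,z) in [((292,168),(300,275),.102),((317,166),(325,275),.102),((258,140),(268,337),.07),((376,0),(378,337),.07)]:
    p,q=f(*a,z),f(*b,z);d=p-q;print(p.round(4),q.round(4),np.arctan2(d[1],d[0]).round(3),np.linalg.norm(d).round(4))
K,k1,V=cal('w1.png');print(K[0,0],k1,(-V[:3,:3].T@V[:3,3]).round(4),(-V[2,:3]).round(3))
E
```

```text
[0.4789 0.3439 0.102 ] [0.4304 0.3248 0.102 ] 0.375 0.0521
[0.4838 0.333  0.102 ] [0.4347 0.3131 0.102 ] 0.385 0.053
[0.4837 0.3714 0.07  ] [0.38   0.3353 0.07  ] 0.335 0.1098
[0.5694 0.3353 0.07  ] [0.4019 0.2755 0.07  ] 0.343 0.1779
345.95194948829 -0.0781813518178214 [0.5035 0.2947 0.3642] [-0.247 -0.089 -0.965]
```

drive_tool --rows '[[[0,0,0],[0.8,3,-2],5],[[0,0,0],[0.8,2.8,-4],5],[[0,0,0],[0,0,-3],5],[[0,0,0],[0,0,-1],5],[[0,0,0],[0,0,0],5]]'

```text
clock: 2.78
position: [0.4564, 0.3255, 0.1322]
ee_rot: [0.0, 0.985, 0.171, -0.001]
contact_force: [1.4, 0.7, -0.1]
width: 0.05
gripper_force: 0.0
```

```bash
python3 - <<'E'
from st import *
st()
E
```

```text
t2.77 p [0.4564 0.3255 0.1322] phi -1.227 z [-0.001 -0.001 -1.   ] q [ 0.5   0.34  1.7  -0.    1.1   1.72] F [ 1.4  0.7 -0.1] w 0.0500 g 0.0
```

drive_tool --rows '[[[0,0,0],[0,0.3,-2],5],[[0,0,0],[0,0,-1.5],5],[[0,0,0],[0,0,-0.8],5],[[0,0,0],[0,0,0],5],[[0,0,0],[0,0,0],0],[[0,0,0],[0,0,0],0],[[0,0,0],[0,0,0],0],[[0,0,0],[0,0,0],0]]' --force 70

```text
clock: 3.78
position: [0.457, 0.3305, 0.09]
ee_rot: [-0.001, 0.985, 0.171, 0.001]
contact_force: [-1.8, 3.7, 3.5]
width: 0.0113
gripper_force: 69.0
```

drive_tool --rows '[[[0,0,0],[0,0,0],0],[[0,0,0],[0,0,0],0],[[0,0,0],[0,0,0.5],0],[[0,0,0],[0,0,1],0],[[0,0,0],[0,0,1],0],[[0,0,0],[0,0,0],0]]'

```text
clock: 4.53
position: [0.4575, 0.3299, 0.1153]
ee_rot: [-0.0, 0.985, 0.172, 0.001]
contact_force: [0.5, 0.2, -6.3]
width: 0.0118
gripper_force: 68.3
```

```bash
python3 - <<'E'
from st import *
st()
E
```

```text
t4.53 p [0.4575 0.3299 0.1153] phi -1.226 z [ 0.002  0.001 -1.   ] q [ 0.5   0.36  1.72 -0.    1.06  1.73] F [ 0.5  0.2 -6.3] w 0.0118 g 68.3
```

drive_tool --rows '[[[0,0,0],[0,0,2],0],[[0,0,0],[0,0,2.5],0],[[0,0,-0.02],[0.2,-1,2],0],[[0,0,-0.05],[0.4,-2.5,0.5],0],[[0,0,-0.06],[0.5,-3.5,0],0],[[0,0,-0.06],[0.5,-4,0],0],[[0,0,-0.06],[0.5,-4,0],0],[[0,0,-0.06],[0.5,-4,0],0]]'

```text
clock: 5.52
position: [0.4824, 0.1384, 0.1841]
ee_rot: [0.0, 1.0, 0.017, -0.0]
contact_force: [0.8, -0.5, -7.0]
width: 0.0114
gripper_force: 68.9
```

drive_tool --rows '[[[0,0,-0.06],[0.5,-4,0],0],[[0,0,-0.06],[0.5,-4,0],0],[[0,0,-0.06],[0.4,-3.5,0],0],[[0,0,-0.05],[0.4,-2.5,0],0],[[0,0,-0.027],[0.3,-1.5,0],0],[[0,0,0],[0.3,-0.8,0],0],[[0,0,0],[0,0,-2],0],[[0,0,0],[0,0,-2],0]]'

```text
clock: 6.52
position: [0.5069, -0.0226, 0.1441]
ee_rot: [-0.0, 0.994, -0.11, 0.0]
contact_force: [-0.6, 0.2, -6.6]
width: 0.0115
gripper_force: 68.9
```

drive_tool --rows '[[[0,0,0],[0,0,-1.5],0],[[0,0,0],[0,0,0],0],[[0,0,0],[0,0,0],0]]'

```text
clock: 6.9
position: [0.5074, -0.0231, 0.1299]
ee_rot: [0.0, 0.994, -0.111, 0.001]
contact_force: [0.5, -0.9, -5.7]
width: 0.0114
gripper_force: 68.9
```

```bash
python3 - <<'E'
from st import *
st(); a=snap('top','t2.png'); snap('wrist','w2.png');snap('side','s2.png')
im=cv2.imread('pics/t2.png')[135:235,225:335]
s=cv2.imread('pics/s2.png')[170:245,210:310]
w=cv2.imread('pics/w2.png')
cv2.imwrite('pics/c2.png',np.vstack([np.hstack([cv2.resize(im,(400,364),interpolation=2),cv2.resize(s,(400,364),interpolation=2)])]))
cv2.imwrite('pics/w2b.png',cv2.resize(w,(800,600),interpolation=2))
E
```

```text
t6.90 p [ 0.5074 -0.0231  0.1299] phi -1.792 z [ 0.001 -0.    -1.   ] q [-0.18  0.27  1.82 -0.    1.05  1.61] F [ 0.5 -0.9 -5.7] w 0.0114 g 68.9
```

View pics/w2b.png

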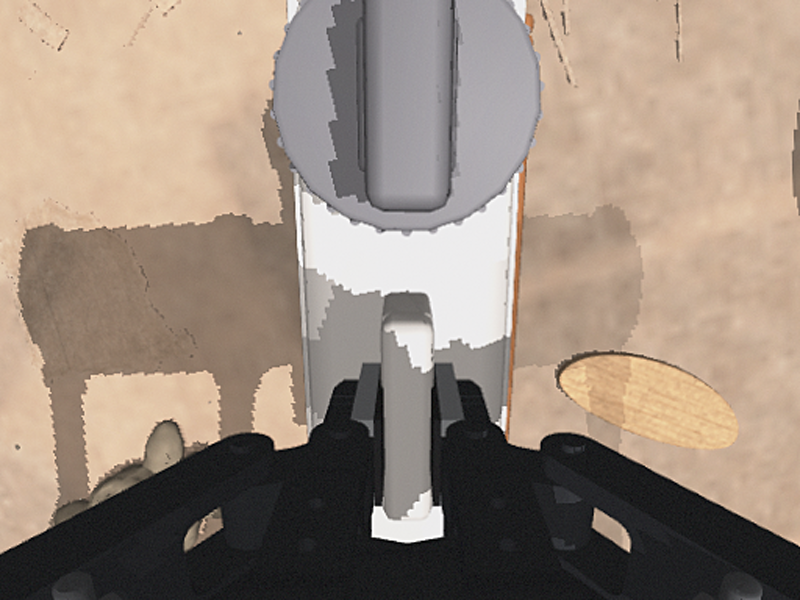

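```bash
python3 - <<'E'
from st import *
k=.64
f=lambda u,v,z:at('w2.png',u*k,v*k,z)
zb=.0399
print('bar far',f(408,305,zb+.102),'near',f(408,520,zb+.102))
y=-.222;R2=np.array([[np.cos(y),-np.sin(y)],[np.sin(y),np.cos(y)]])
c=np.array([.5227,-.029])
for n,(u,v,z) in dict(canL=(304,400,zb+.07),canR=(511,400,zb+.07),canL2=(297,200,zb+.07),canR2=(522,200,zb+.07),trR=(515,400,.026),trR2=(527,180,.026),capL=(275,85,zb+.1),capR=(541,85,zb+.1),wing=(408,205,zb+.142)).items():
    p=f(u,v,z)[:2]; print(n,p.round(4),'tray frame',(R2.T@(p-c)).round(4))
E
```

```text
bar far [ 0.53855578 -0.03080254  0.1419    ] near [ 0.48112679 -0.01790963  0.1419    ]
canL [0.507  0.0092] tray frame [-0.0237  0.0338]
canR [ 0.4929 -0.0533] tray frame [-0.0237 -0.0303]
canL2 [ 0.5663 -0.0053] tray frame [0.0374 0.0327]
canR2 [ 0.5525 -0.0667] tray frame [ 0.0374 -0.0303]
trR [ 0.4491 -0.0637] tray frame [-0.0641 -0.0501]
trR2 [ 0.5499 -0.0862] tray frame [ 0.0391 -0.0498]
capL [ 0.5923 -0.0135] tray frame [0.0645 0.0304]
capR [ 0.5797 -0.0694] tray frame [ 0.0645 -0.0269]
wing [ 0.5645 -0.0365] tray frame [0.0424 0.0019]
```

View pics/c2.png

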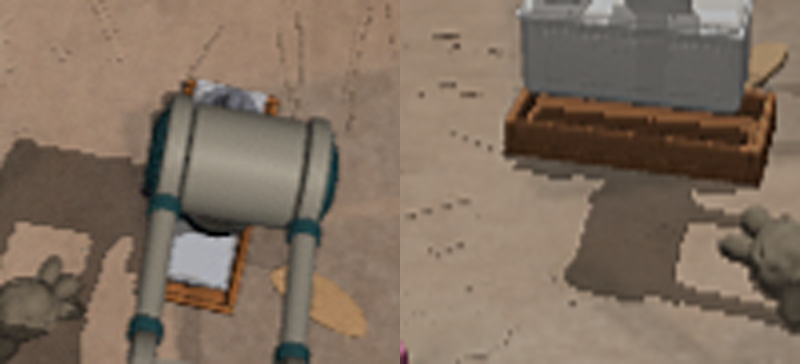

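The wrist view puts the canister about 6 mm too far along +x and 3 mm to the left of the tray axis. The top and side crops agree. I'll correct that and lower it.

drive_tool --rows '[[[0,0,0],[-0.66,-0.16,0],0],[[0,0,0],[0,0,-0.8],0],[[0,0,0],[0,0,-0.8],0],[[0,0,0],[0,0,-0.7],0],[[0,0,0],[0,0,-0.4],0],[[0,0,0],[0,0,-0.3],0],[[0,0,0],[0,0,0],0]]'

```text
clock: 7.92
position: [0.5001, -0.0249, 0.0991]
ee_rot: [0.0, 0.994, -0.111, -0.0]
contact_force: [-0.5, -0.1, -6.3]
width: 0.0115
gripper_force: 68.9
```

```bash
python3 - <<'E'
from st import *
st()
E
```

```text
t7.92 p [ 0.5001 -0.0249  0.0991] phi -1.793 z [-0. -0. -1.] q [-0.19  0.29  1.88 -0.    0.97  1.6 ] F [-0.5 -0.1 -6.3] w 0.0115 g 68.9
```

drive_tool --rows '[[[0,0,0],[0,0,-0.15],0],[[0,0,0],[0,0,0],0],[[0,0,0],[0,0,0],5],[[0,0,0],[0,0,0],5],[[0,0,0],[0,0,0],5],[[0,0,0],[0,0,0],5],[[0,0,0],[0,0,0.3],5],[[0,0,0],[0,0,1.5],5]]'

```text
clock: 8.93
position: [0.4994, -0.0248, 0.1157]
ee_rot: [-0.0, 0.994, -0.111, -0.001]
contact_force: [-0.1, 0.7, 1.0]
width: 0.0501
gripper_force: 0.0
```

drive_tool --rows '[[[0,0,0],[0,0,3],7],[[0,0,0],[0,0,4],7],[[0,0,0],[0,0,4],7],[[0,0,0],[0,0,0],7],[[0,0,0],[0,0,0],7]]'

```text
clock: 9.55
position: [0.4997, -0.0248, 0.226]
ee_rot: [0.0, 0.994, -0.111, 0.0]
contact_force: [0.7, 0.0, -0.8]
width: 0.0702
gripper_force: 0.0
```

```bash
python3 - <<'E'
from st import *
st(); snap('wrist','w3.png')
cv2.imwrite('pics/w3b.png',cv2.resize(cv2.imread('pics/w3.png'),(800,600),interpolation=2))
E
```

```text
t9.55 p [ 0.4997 -0.0248  0.226 ] phi -1.793 z [ 0. -0. -1.] q [-0.19  0.17  1.68 -0.    1.28  1.6 ] F [ 0.7  0.  -0.8] w 0.0702 g 0.0
```

View pics/w3b.png

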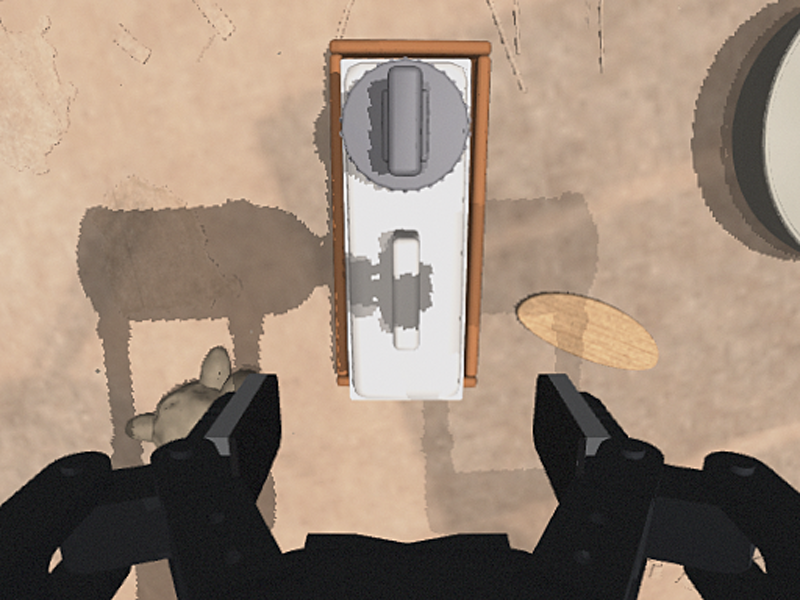

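```bash
python3 - <<'E'
from st import *
k=.64
f=lambda u,v,z:at('w3.png',u*k,v*k,z)
def rect(n,pts,z):
    P=np.array([f(u,v,z) for u,v in pts]); c=P.mean(0)
    d=(P[0]+P[1]-P[2]-P[3])/2; w=(P[1]+P[2]-P[0]-P[3])/2
    print(n,c.round(4),'len',np.linalg.norm(d).round(4),'w',np.linalg.norm(w).round(4),'yaw',np.arctan2(d[1],d[0]).round(4))
rect('can',[(341,59),(470,59),(463,400),(350,400)],.078)
rect('can+5',[(341,59),(470,59),(463,400),(350,400)],.096)
rect('tray',[(330,41),(491,41),(478,385),(338,386)],.026)
rect('bar',[(394,231),(419,231),(419,349),(394,349)],.110)
rect('wing',[(389,67),(421,67),(418,175),(389,175)],.150)
rect('capdisk',[(341,60),(470,60),(470,190),(341,190)],.113)
E
```

```text
can [ 0.52   -0.0294  0.078 ] len 0.1804 w 0.0635 yaw -0.2193
can+5 [ 0.5228 -0.0301  0.096 ] len 0.1688 w 0.0594 yaw -0.2193
tray [ 0.5213 -0.0317  0.026 ] len 0.2132 w 0.0929 yaw -0.2281
bar [ 0.5019 -0.0256  0.11  ] len 0.0577 w 0.0119 yaw -0.222
wing [ 0.5752 -0.0412  0.15  ] len 0.0386 w 0.0113 yaw -0.2372
capdisk [ 0.5753 -0.0417  0.113 ] len 0.0549 w 0.0563 yaw -0.2224
```

The canister is seated: its size matches z=0.078, and it sits within 2.5 mm and 0.01 rad of the tray. The wing is at (0.576, -0.042).

drive_tool --rows '[[[0,0,0],[3.8,-0.85,0],5],[[0,0,0],[3.86,-0.85,0],5],[[0,0,0],[0,0,-3],5],[[0,0,0],[0,0,-3],5],[[0,0,0],[0,0,-2],5],[[0,0,0],[0,0,-1],5],[[0,0,0],[0,0,-0.4],5],[[0,0,0],[0,0,0],5]]'

```text
clock: 10.6
position: [0.5769, -0.0419, 0.132]
ee_rot: [0.0, 0.994, -0.111, 0.0]
contact_force: [-0.6, 0.1, -0.7]
width: 0.0498
gripper_force: 0.0
```

```bash
python3 - <<'E'
from st import *
st()
E
```

```text
t10.60 p [ 0.5769 -0.0419  0.132 ] phi -1.793 z [ 0. -0. -1.] q [-0.19  0.36  1.67 -0.    1.11  1.6 ] F [-0.6  0.1 -0.7] w 0.0498 g 0.0
```

Close and begin turning, rising with the thread.

drive_tool --rows '[[[0,0,0],[0,0,0],0],[[0,0,0],[0,0,0],0],[[0,0,0],[0,0,0],0],[[0,0,0],[0,0,0],0],[[0,0,0],[0,0,0],0],[[0,0,0.1],[0,0,0],0],[[0,0,0.18],[0,0,0],0],[[0,0,0.18],[0,0,0],0]]' --force 40

```text
clock: 11.6
position: [0.5772, -0.0417, 0.1326]
ee_rot: [0.0, 0.993, 0.121, 0.001]
contact_force: [-0.4, 1.6, 4.9]
width: 0.0124
gripper_force: 41.5
```

```bash
python3 - <<'E'
from st import *
s=st();print(s['moment'])
E
```

```text
t11.60 p [ 0.5772 -0.0417  0.1326] phi -1.327 z [ 0.002  0.    -1.   ] q [-0.19  0.36  1.67  0.    1.11  1.13] F [-0.4  1.6  4.9] w 0.0124 g 41.5
[ 0.18213296  0.04150071 -0.05919925]
```

drive_tool --rows '[[[0,0,0.18],[0,0,0.03],0],[[0,0,0.18],[0,0,0.03],0],[[0,0,0.18],[0,0,0.03],0],[[0,0,0.18],[0,0,0.03],0],[[0,0,0.18],[0,0,0.03],0],[[0,0,0.18],[0,0,0.03],0],[[0,0,0.18],[0,0,0.03],0],[[0,0,0.18],[0,0,0.03],0]]'

```text
clock: 12.6
position: [0.5769, -0.041, 0.1345]
ee_rot: [-0.0, 0.666, 0.746, 0.001]
contact_force: [0.5, 2.8, 3.5]
width: 0.0125
gripper_force: 41.2
```

drive_tool --rows '[[[0,0,0.18],[0,0,0.03],0],[[0,0,0.18],[0,0,0.03],0],[[0,0,0.18],[0,0,0.03],0],[[0,0,0.18],[0,0,0.03],0],[[0,0,0.18],[0,0,0.03],0],[[0,0,0.18],[0,0,0.03],0],[[0,0,0.18],[0,0,0.03],0],[[0,0,0.18],[0,0,0.03],0]]'

```text
clock: 13.6
position: [0.5762, -0.0414, 0.1369]
ee_rot: [-0.0, 0.009, 1.0, 0.001]
contact_force: [-2.0, 0.3, 5.9]
width: 0.0124
gripper_force: 41.5
```

```bash
python3 - <<'E'
from st import *
s=st();print(s['moment'])
E
```

```text
t13.60 p [ 0.5762 -0.0414  0.1369] phi 1.552 z [-0.001  0.001 -1.   ] q [-0.19  0.36  1.66  0.    1.13 -1.75] F [-2.   0.3  5.9] w 0.0124 g 41.5
[ 0.26076473  0.28504616 -0.15906916]
```

drive_tool --rows '[[[0,0,0.18],[0,0,0.03],0],[[0,0,0.18],[0,0,0.03],0],[[0,0,0.18],[0,0,0.03],0],[[0,0,0],[0,0,0],0],[[0,0,0],[0,0,0],6.5],[[0,0,0],[0,0,0],6.5],[[0,0,0],[0,0,0],6.5],[[0,0,0],[0,0,0],6.5]]'

```text
clock: 14.6
position: [0.5767, -0.0419, 0.1373]
ee_rot: [-0.0, -0.255, 0.967, 0.0]
contact_force: [-0.0, 0.4, 0.4]
width: 0.065
gripper_force: 0.0
```

```bash
python3 - <<'E'
from st import *
s=st();print(s['moment'])
E
```

```text
t14.60 p [ 0.5767 -0.0419  0.1373] phi 2.087 z [-0.  0. -1.] q [-0.19  0.36  1.66  0.    1.13 -2.28] F [-0.   0.4  0.4] w 0.0650 g 0.0
[-0.09502993  0.02497774  0.0282596 ]
```

Turn back by π (16 × 0.185 + 0.18).

drive_tool --rows '[[[0,0,-0.185],[0,0,0],6.5],[[0,0,-0.185],[0,0,0],6.5],[[0,0,-0.185],[0,0,0],6.5],[[0,0,-0.185],[0,0,0],6.5],[[0,0,-0.185],[0,0,0],6.5],[[0,0,-0.185],[0,0,0],6.5],[[0,0,-0.185],[0,0,0],6.5],[[0,0,-0.185],[0,0,0],6.5]]'

```text
clock: 15.6
position: [0.5767, -0.0419, 0.1375]
ee_rot: [0.0, 0.466, 0.885, 0.0]
contact_force: [-0.1, -0.7, -0.7]
width: 0.0651
gripper_force: 0.0
```

drive_tool --rows '[[[0,0,-0.185],[0,0,0],6.5],[[0,0,-0.185],[0,0,0],6.5],[[0,0,-0.185],[0,0,0],6.5],[[0,0,-0.185],[0,0,0],6.5],[[0,0,-0.185],[0,0,0],6.5],[[0,0,-0.185],[0,0,0],6.5],[[0,0,-0.185],[0,0,0],6.5],[[0,0,-0.185],[0,0,0],6.5]]'

```text
clock: 16.6
position: [0.5767, -0.0419, 0.1375]
ee_rot: [0.0, 0.941, 0.339, -0.0]
contact_force: [0.2, 0.1, 0.0]
width: 0.0647
gripper_force: 0.0
```

drive_tool --rows '[[[0,0,-0.18],[0,0,0],6.5],[[0,0,0],[0,0,0],6.5],[[0,0,0],[0,0,0],6.5]]'

```text
clock: 16.98
position: [0.5768, -0.0419, 0.1375]
ee_rot: [0.0, 0.966, 0.257, 0.0]
contact_force: [1.1, 0.1, 0.4]
width: 0.065
gripper_force: 0.0
```

```bash
python3 - <<'E'
from st import *
s=st();snap('wrist','w4.png');snap('side','s4.png')
a=cv2.resize(cv2.imread('pics/w4.png'),(533,400),interpolation=2)
b=cv2.resize(cv2.imread('pics/s4.png')[120:220,220:286],(264,400),interpolation=2)
cv2.imwrite('pics/c4.png',np.hstack([a,b]))
E
```

```text
t16.98 p [ 0.5768 -0.0419  0.1375] phi -1.051 z [ 0. -0. -1.] q [-0.19  0.36  1.66 -0.    1.13  0.86] F [1.1 0.1 0.4] w 0.0650 g 0.0
```

View pics/c4.png

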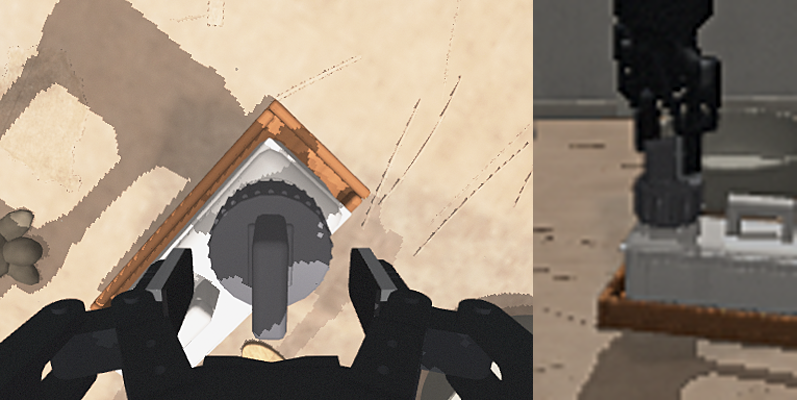

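The wing is centred between the fingers and aligned with them, and the canister is standing. Second grip.

drive_tool --rows '[[[0,0,0],[0,0,0],0],[[0,0,0],[0,0,0],0],[[0,0,0],[0,0,0],0],[[0,0,0],[0,0,0],0],[[0,0,0],[0,0,0],0],[[0,0,0],[0,0,0],0],[[0,0,0.18],[0,0,0.03],0],[[0,0,0.18],[0,0,0.03],0]]'

```text
clock: 18.08
position: [0.5768, -0.0418, 0.1382]
ee_rot: [0.0, 0.904, 0.428, 0.0]
contact_force: [-0.7, -0.3, 0.3]
width: 0.0125
gripper_force: 42.4
```

drive_tool --rows '[[[0,0,0.18],[0,0,0.03],0],[[0,0,0.18],[0,0,0.03],0],[[0,0,0.18],[0,0,0.03],0],[[0,0,0.18],[0,0,0.03],0],[[0,0,0.18],[0,0,0.03],0],[[0,0,0.18],[0,0,0.03],0],[[0,0,0.18],[0,0,0.03],0],[[0,0,0.18],[0,0,0.03],0]]'

```text
clock: 19.08
position: [0.5771, -0.0417, 0.1407]
ee_rot: [0.0, 0.398, 0.918, 0.0]
contact_force: [0.1, 0.0, -0.3]
width: 0.0119
gripper_force: 42.5
```

drive_tool --rows '[[[0,0,0.18],[0,0,0.03],0],[[0,0,0.18],[0,0,0.03],0],[[0,0,0.18],[0,0,0.03],0],[[0,0,0.18],[0,0,0.03],0],[[0,0,0.18],[0,0,0.03],0],[[0,0,0.18],[0,0,0.03],0],[[0,0,0],[0,0,0],0],[[0,0,0],[0,0,0],0]]'

```text
clock: 20.08
position: [0.5767, -0.0417, 0.1426]
ee_rot: [0.0, -0.127, 0.992, 0.0]
contact_force: [-0.5, 0.3, 2.6]
width: 0.0125
gripper_force: 42.8
```

drive_tool --rows '[[[0,0,0],[0,0,0.2],0],[[0,0,0],[0,0,0.3],0],[[0,0,0],[0,0,0],0]]'

```text
clock: 20.45
position: [0.5768, -0.042, 0.1474]
ee_rot: [0.0, -0.128, 0.992, -0.0]
contact_force: [0.6, 0.7, -1.1]
width: 0.0125
gripper_force: 42.2
```

```bash
python3 - <<'E'
from st import *
s=st();print(s['moment'])
E
```

```text
t20.45 p [ 0.5768 -0.042   0.1474] phi 1.827 z [ 0. -0. -1.] q [-0.19  0.35  1.65 -0.    1.15 -2.02] F [ 0.6  0.7 -1.1] w 0.0125 g 42.2
[ 0.05866452  0.06310077 -0.04327755]
```

drive_tool --rows '[[[0,0,0],[0,0,0.5],0],[[0,0,0],[0,0,0.7],0],[[0,0,0],[0,0,0.8],0],[[0,0,0],[0,0,1],0],[[0,0,0],[0,0,1.5],0],[[0,0,0],[0,0,1.5],0],[[0,0,0],[0,0,0],0],[[0,0,0],[0,0,0],0]]'

```text
clock: 21.45
position: [0.5765, -0.0418, 0.2072]
ee_rot: [-0.0, -0.128, 0.992, 0.0]
contact_force: [0.5, 1.0, -1.5]
width: 0.0121
gripper_force: 42.3
```

```bash
python3 - <<'E'
from st import *
s=st();snap('wrist','w5.png');snap('side','s5.png');snap('top','t5.png')
a=cv2.resize(cv2.imread('pics/w5.png'),(400,300),interpolation=2)
b=cv2.resize(cv2.imread('pics/s5.png')[120:220,210:343],(400,300),interpolation=2)
c=cv2.resize(cv2.imread('pics/t5.png')[150:225,220:320],(400,300),interpolation=2)
d=cv2.resize(cv2.imread('pics/t5.png')[150:225,320:420],(400,300),interpolation=2)
cv2.imwrite('pics/c5.png',np.vstack([np.hstack([a,b]),np.hstack([c,d])]))
E
```

```text
t21.45 p [ 0.5765 -0.0418  0.2072] phi 1.827 z [-0.  0. -1.] q [-0.19  0.3   1.56  0.    1.28 -2.02] F [ 0.5  1.  -1.5] w 0.0121 g 42.3
```

View pics/c5.png

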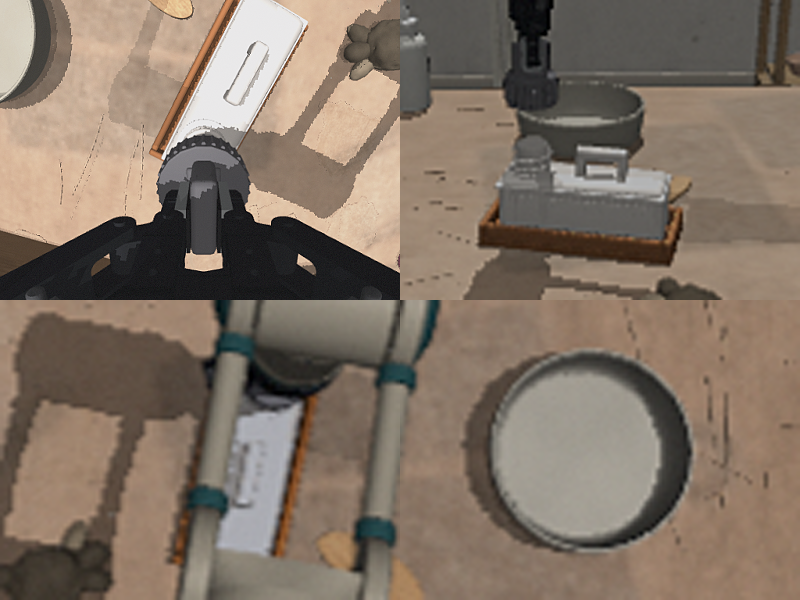

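The cap is free and upright in the fingers, the canister is standing in the tray with a bare neck, and the dish hasn't moved. Carry the cap to the dish.

drive_tool --rows '[[[0,0,-0.06],[-0.4,-2,0],0],[[0,0,-0.08],[-0.7,-3.75,0],0],[[0,0,-0.08],[-0.9,-4.5,0],0],[[0,0,-0.08],[-0.9,-4.5,0],0],[[0,0,-0.08],[-0.9,-4.5,0],0],[[0,0,-0.08],[-0.7,-4.5,0],0],[[0,0,-0.06],[-0.6,-3,0],0],[[0,0,0],[-0.3,-1.5,0],0]]'

```text
clock: 22.6
position: [0.5215, -0.3269, 0.2068]
ee_rot: [-0.0, 0.133, 0.991, -0.0]
contact_force: [0.0, 0.7, -1.2]
width: 0.0123
gripper_force: 42.2
```

drive_tool --rows '[[[0,0,0],[0,0,-3],0],[[0,0,0],[0,0,-3.5],0],[[0,0,0],[0,0,-3],0],[[0,0,0],[0,0,-2],0],[[0,0,0],[0,0,-1],0],[[0,0,0],[0,0,0],0],[[0,0,0],[0,0,0],0]]'

```text
clock: 23.48
position: [0.5233, -0.3248, 0.0833]
ee_rot: [0.001, 0.131, 0.991, -0.0]
contact_force: [0.2, 0.6, -1.4]
width: 0.0123
gripper_force: 42.3
```

```bash
python3 - <<'E'
from st import *
s=st();snap('side','s6.png');snap('wrist','w6.png')
a=cv2.resize(cv2.imread('pics/w6.png'),(400,300),interpolation=2)
b=cv2.resize(cv2.imread('pics/s6.png')[110:185,220:320],(400,300),interpolation=2)
cv2.imwrite('pics/c6.png',np.hstack([a,b]))
E
```

```text
t23.48 p [ 0.5233 -0.3248  0.0833] phi 1.307 z [ 0.002 -0.001 -1.   ] q [-0.67  0.46  1.64  0.    1.04 -1.98] F [ 0.2  0.6 -1.4] w 0.0123 g 42.3
```

View pics/c6.png

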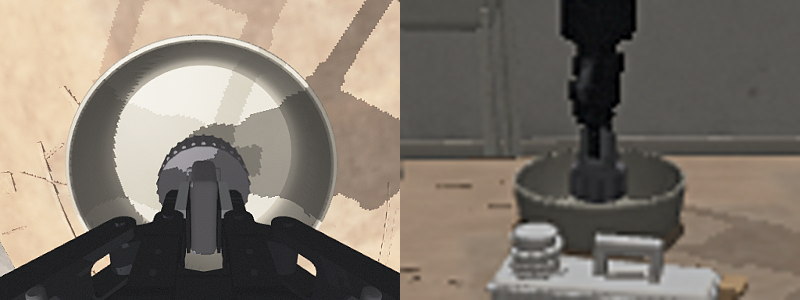

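The cap is over the dish, upright and near its middle. Lowering until contact.

drive_tool --rows '[[[0,0,0],[0,0,-1],0],[[0,0,0],[0,0,-0.8],0],[[0,0,0],[0,0,-0.5],0],[[0,0,0],[0,0,-0.2],0],[[0,0,0],[0,0,-0.2],0],[[0,0,0],[0,0,0],0]]'

```text
clock: 24.32
position: [0.5228, -0.3244, 0.0553]
ee_rot: [0.0, 0.132, 0.991, 0.0]
contact_force: [-0.4, 0.4, -0.1]
width: 0.0123
gripper_force: 42.3
```

drive_tool --rows '[[[0,0,0],[0,0,-0.1],0],[[0,0,0],[0,0,0],0]]'

```text
clock: 24.58
position: [0.5228, -0.3244, 0.0544]
ee_rot: [0.0, 0.131, 0.991, -0.0]
contact_force: [0.4, 0.2, -0.8]
width: 0.0125
gripper_force: 42.3
```

drive_tool --rows '[[[0,0,0],[0,0,-0.1],0],[[0,0,0],[0,0,-0.1],0],[[0,0,0],[0,0,0],0]]'

```text
clock: 24.95
position: [0.523, -0.3246, 0.0543]
ee_rot: [0.001, 0.131, 0.991, -0.0]
contact_force: [-1.4, 1.0, 9.9]
width: 0.0121
gripper_force: 43.7
```

Contact, about 10 N upward. Release and rise.

drive_tool --rows '[[[0,0,0],[0,0,0.1],0],[[0,0,0],[0,0,0],4],[[0,0,0],[0,0,0],4],[[0,0,0],[0,0,0],4],[[0,0,0],[0,0,0],4],[[0,0,0],[0,0,0.5],4],[[0,0,0],[0,0,2],4],[[0,0,0],[0,0,4],4]]'

```text
clock: 25.95
position: [0.5217, -0.3236, 0.1176]
ee_rot: [-0.002, 0.132, 0.991, 0.001]
contact_force: [-0.3, 0.2, -0.5]
width: 0.0404
gripper_force: 0.0
```

drive_tool --rows '[[[0,0,0],[0,0,5],4],[[0,0,0],[-2,0,5],4],[[0,0,0],[-4,0,2],4],[[0,0,0],[-4,0,0],4],[[0,0,0],[-3,0,0],4],[[0,0,0],[0,0,0],4],[[0,0,0],[0,0,0],4]]'

```text
clock: 26.82
position: [0.3935, -0.3246, 0.2388]
ee_rot: [0.001, 0.132, 0.991, -0.0]
contact_force: [0.0, -0.1, -0.1]
width: 0.0401
gripper_force: 0.0
```

```bash
python3 - <<'E'
from st import *
s=st();snap('side','s7.png');snap('wrist','w7.png')
a=cv2.resize(cv2.imread('pics/w7.png'),(400,300),interpolation=2)
b=cv2.resize(cv2.imread('pics/s7.png')[110:224,190:342],(400,300),interpolation=2)
cv2.imwrite('pics/c7.png',np.hstack([a,b]))
E
```

```text
t26.82 p [ 0.3935 -0.3246  0.2388] phi 1.307 z [ 0.002 -0.001 -1.   ] q [-0.83  0.18  1.65  0.    1.32 -2.13] F [ 0.  -0.1 -0.1] w 0.0401 g 0.0
```

View pics/c7.png

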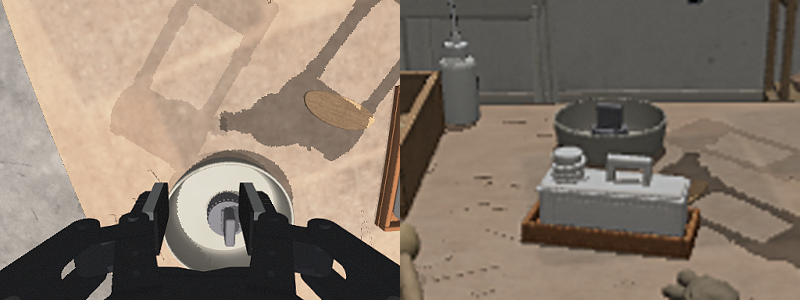

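The cap is in the middle of the dish with its wing up, the canister is standing in the tray, and the robot is clear of everything.

```bash
python3 -c "
from rig import job
print(job.sign_off())"
```

```text
the job is handed in; nothing more can be done
None
```

I've handed the job in: the canister stands in the stop tray with its cap unscrewed, and the cap rests wing up in the middle of the grey dish; sign-off returned no verdict.

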